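Uncover the wide tube port of a bench reader

ROBOT

A 7-joint arm with a two-finger parallel gripper is mounted at the origin on the work surface. World frame = base frame: x ahead of the robot, y to its left, z up, the work surface at z = 0. Lengths are in m, angles in rad, forces in N, time in s.
With the tool pointing down it reaches from about 0.4 to 0.85 m from the base axis. Payload 6.9 kg.
Tool frame: the origin (TCP) lies midway between the tips of the shut fingers; the grasp point (between the pads) lies behind it (ctrl.pinch_z is the z of the grasp point in the tool frame, in m); z points along the fingers, y is the line along which they close (so a half turn about z gives the same grasp; the last joint's range is limited). The gripper opens to 85 mm and grips with 20 to 120 N. Pads are 22 mm wide; open, the fingers measure 114 mm over their backs; the gripper's body (76 mm by 85 mm) begins 54 mm behind the grasp point. The pads swing forward as they close: fully open they stand 13 mm farther back than shut.
Start: joints at [-1.173, 0.507, -0.238, 1.5, 0.126, 1.149, -0.155], TCP at [0.18, 0.599, 0.231] pointing down, gripper open.
Joint ranges: [-3.08, 3.08], [-0.24, 2.05], [-1.43, 1.35], [0, 2.5], [-1.52, 4.66], [0.17, 1.96], [-2.89, 2.89]. Speed limits (rad/s): [2.39, 2.39, 3.14, 3.14, 3.14, 3.14, 3.14].

INTERFACE

Orientations are given as a unit quaternion [w, x, y, z].
In Python, from station import ctrl, get_state, vision, ticket, models gives the robot as it stands. Calls block until the motion is done:
- ctrl.movep(position, orientation): joint-space move of the TCP to a pose.
- ctrl.movel(position, frame=None, max_speed=0.15): straight line of the TCP; frame=None keeps the orientation; max_speed is the mean speed in m/s.
- ctrl.set_joints(angles): joint-space move.
- ctrl.ungrasp() and ctrl.close_gripper(force=None): open the fingers fully, or close them until they stop; force is the grip in N (None keeps the last).
- ctrl.pause(seconds).
- ctrl.ik(position, orientation): joint angles nearest the present ones, or None.
- get_state(): the state.
- vision.grab_frame(name): name is "scene" or "top"; returns (picture, depth): 400x640x3 uint8, blue, green, red; 400x640 float32, m along the optical axis (not along the pixel's ray), 0 where there is no reading.
- vision.camera_info(name): a dict with "mtx" (3x3 intrinsics, pixels), "dist_coeffs" ([k1, k2, p1, p2, k3] as OpenCV has them; the pictures are not rectified), "R" (3x3) and "t" (3): a world point X has camera coordinates R X + t. Camera axes: x right, y down, z forward; pixel columns grow to the right and rows downward; lengths in m; the calibration is good to about 2 mm. A picture is of the moment at which its call begins. camera_info takes no time and is no camera call.
A pose or a line that the arm cannot do raises ctrl.Unreachable and nothing moves.
- ticket.close_job(): hands the job in; it is judged then, once.
Trained networks look in the newest picture that a camera, given by its name, has taken for a name from the list of things; names that differ only in an ending like _2 or _b are one class to them, and where a whole thing is asked for, a point or a joint stands for the part that bears it (a point fixed in the world has none). Each returns a list of dicts, best first, with "p" (0 to 1); they miss things now and then, are a little off and sometimes report something else, mostly with a low value. They report only what shows in the picture. A call takes as long as a camera call. They do not tell look-alikes from the thing itself.
- models.recognise(camera, target): "point" ([column, row] in pixels, amid what is visible of it).
- models.masks_of(camera, target): "mask" (400x640 bool, what is visible of it) and "point" ([column, row] in pixels, amid what is visible of it).
The state is a dict: "time": time; "qpos": joint angles; "qd": joint speeds; "tau": joint torques, N m; "tcp_pos": TCP position; "eef_rot": TCP orientation; "contact_force": force on the tool from outside, world axes, zero at the start; "wrist_torque": the same for the moment, N m; "width": finger opening in m; "gripper_force": force on a finger pad.
Only numpy, scipy, OpenCV 4.12 (cv2) and the standard library are available. Lean on these libraries where they do the work, as an engineer would, in place of code of your own. Each camera call takes 0.05 s, during which the arm holds its last target. There are 200 camera calls.

TASK

Two grey tube readers stand on the lab bench, each with a port in its top under a flat metal cover that swivels on one screw. The large tubes are to be read next: swing the cover of the reader with the larger round cover about a quarter turn counter-clockwise (seen from above), so that its port stands open, and let go of it. Leave the other reader's smaller cover shut.

Things in the scene. Friction and masses are not known exactly. Their poses are not given: they have to be found in the camera images.
- wide_cover (a joint): swivel angle (rad) of the larger cover about its upright pivot screw: 0 = shut against its stop, growing counter-clockwise seen from above, other stop at 1.75; starts at 0 to 0.12; port fully in view from about 0.7. Light friction (under 1 N at the knob), stays where left. Plain aluminium, 4 mm thick, 2 mm above the reader's top: a disc 52 mm across over the 36 mm port, on a 22 mm wide arm.
- wide_cover_knob (a point): centre of the top face of the upright black round knob on the larger cover, at the disc's centre: 16 mm in diameter, standing 32 mm above the cover plate, 65 mm from the pivot screw; moves with the cover. Its top is 108 mm above the bench.
- wide_cover_pivot (a point): pivot screw of the larger cover (head 14 mm wide, 3 mm high): point on its axis level with the plate's upper face, 76 mm above the bench. x axis: to the port's centre, 65 mm away; y: where the arm points after a quarter turn; z up. Fixed to its reader, a grey box 190 (x) by 140 by 70 mm fixed to the bench, centred 20 mm from the screw towards the port. Place, yaw and left or right vary.
- narrow_cover_knob (a point): the bystander: centre of the top face of the knob (12 mm in diameter, top 108 mm above the bench) on the smaller cover (disc 30 mm across) of the other reader, which has the same box, height and 65 mm arm. It must stay where it is.
There are look-alikes about, which are no part of the job. What is shaped like the part that bears wide_cover but pink, purple or yellow is not meant.

How it is judged:
By the outcome, as a careful person would: the job done as asked, in the order asked, and still so for the second after the job is handed in, with the robot touching nothing.
It also fails if it takes over 32 s, if anything falls off the work surface, if the arm or the gripper's body presses on something with over 40 N, if the wrist force passes 120 N, or if a joint passes its speed limit or range.

## Working session

There is one attempt and no reset: what is moved stays moved. The work goes in short steps, each a Python script; the robot and the scene stay as the last script left them, time stands still between calls to the robot, and variables do not carry over. Pictures are saved under pics/ and viewed, at most 10 in all, crops included, and the job is handed in when it is done.

```bash
mkdir -p pics
cat > h.py <<'E'
import numpy as np, cv2
from station import ctrl, get_state, vision, ticket, models
def ray_z(cam,px,z):
    c=vision.camera_info(cam);R=np.array(c["R"]);t=np.array(c["t"])
    u=cv2.undistortPoints(np.array([[px]],float),np.array(c["mtx"]),np.array(c["dist_coeffs"]))[0,0]
    o=-R.T@t; d=R.T@np.array([u[0],u[1],1.]); return o+d*(z-o[2])/d[2]
def proj(cam,X):
    c=vision.camera_info(cam)
    return cv2.projectPoints(np.array(X,float).reshape(-1,3),cv2.Rodrigues(np.array(c["R"]))[0],np.array(c["t"]),np.array(c["mtx"]),np.array(c["dist_coeffs"]))[0][:,0]
E
python3 - <<'E'
from h import *
for cam in("top","scene"):
    im,d=vision.grab_frame(cam); cv2.imwrite(f"pics/{cam}0.png",im); np.save(f"{cam}0.npy",d)
    for n in("wide_cover_knob","narrow_cover_knob"):
        for r in models.recognise(cam,n): print(cam,n,r["point"],r["p"],ray_z(cam,r["point"],.108).round(3))
    for r in models.masks_of(cam,"wide_cover"): print(cam,"cover",r["point"],r["p"],r["mask"].sum(),ray_z(cam,r["point"],.076).round(3))
E
```

```text
top wide_cover_knob [328.4, 191.1] 0.71 [0.544 0.181 0.108]
top wide_cover_knob [298.7, 281.5] 0.63 [0.27  0.279 0.108]
top wide_cover_knob [199.5, 227.3] 0.6 [0.442 0.582 0.108]
top wide_cover_knob [318.6, 100.0] 0.58 [0.835 0.205 0.108]
top wide_cover_knob [428.2, 179.8] 0.56 [ 0.573 -0.131  0.108]
top narrow_cover_knob [428.9, 182.2] 0.57 [ 0.565 -0.133  0.108]
top cover [324.6, 195.0] 0.8 298 [0.536 0.193 0.076]
top cover [327.9, 202.2] 0.69 2499 [0.512 0.183 0.076]
top cover [200.4, 230.4] 0.68 342 [0.432 0.588 0.076]
top cover [318.8, 103.5] 0.62 298 [0.834 0.204 0.076]
top cover [296.4, 282.5] 0.61 352 [0.263 0.288 0.076]
scene wide_cover_knob [494.2, 233.4] 0.77 [0.482 0.582 0.108]
scene wide_cover_knob [385.0, 162.6] 0.74 [0.304 0.284 0.108]
scene wide_cover_knob [242.8, 301.7] 0.63 [0.85  0.213 0.108]
scene narrow_cover_knob [193.0, 184.6] 0.53 [ 0.609 -0.111  0.108]
scene cover [311.4, 210.5] 0.86 397 [0.539 0.182 0.076]
scene cover [244.4, 305.0] 0.73 972 [0.836 0.201 0.076]
scene cover [494.4, 233.9] 0.66 512 [0.441 0.587 0.076]
scene cover [389.5, 163.4] 0.5 288 [0.249 0.282 0.076]
```

View pics/top0.png

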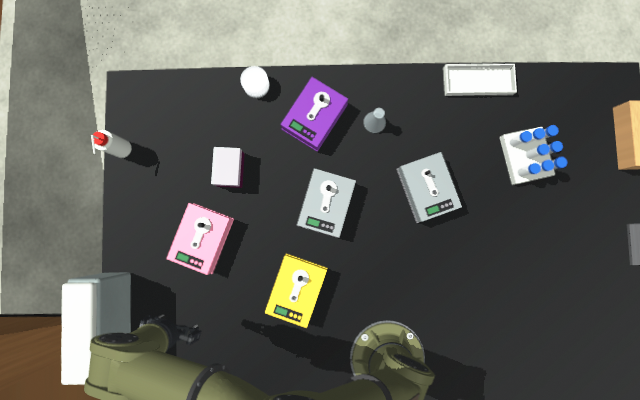

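View pics/scene0.png

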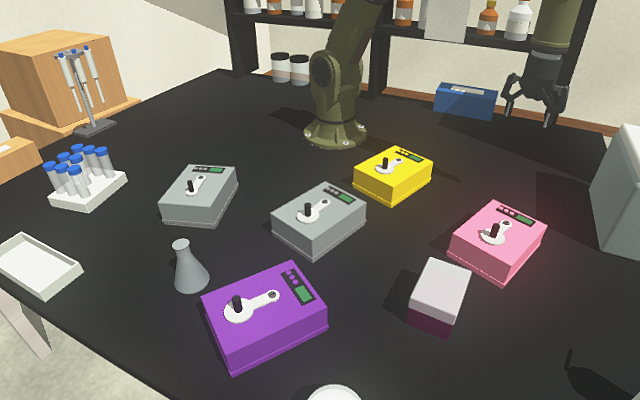

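The pictures show two grey readers. The one at top (327,203) / scene (318,220) has the larger disc, and the one at top (430,187) / scene (198,195) has the smaller one. Pink (200,238), yellow (297,290) and purple (315,113) are look-alikes. I take the grey reader at (327,203) as the target and will confirm it in an enlarged crop.

Run:
```python
import cv2,numpy as np
a=cv2.imread("pics/top0.png")[145:245,290:470]; b=cv2.imread("pics/scene0.png")[150:270,150:375]
a=cv2.resize(a,(760,422),interpolation=2)[:300]; 
b=cv2.imread("pics/scene0.png")[175:250,265:375]
b=cv2.resize(b,(440,300),interpolation=2); b=np.hstack([b,np.zeros((300,320,3),np.uint8)])
cv2.imwrite("pics/crop.png",np.vstack([a,b]))
```

```text
(no output)
```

View pics/crop.png

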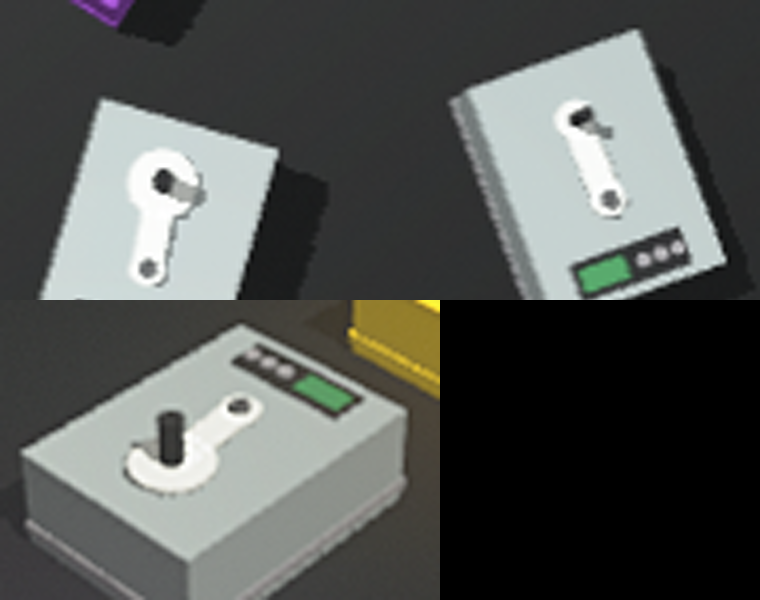

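The crop confirms it: the left grey reader has the larger disc. Its knob top is at top (328.6,187.6) and its pivot at top (325.1,208.7). In the scene view they are at (307.8,204) and (324.8,201.5).

Run:
```python
from h import *
for cam,k,p in(("top",(328.6,187.6),(325.05,208.7)),("scene",(307.8,204),(324.8,201.5))):
    K=ray_z(cam,k,.108);P=ray_z(cam,p,.079);v=K-P
    print(cam,K.round(4),P.round(4),"arm",np.hypot(*v[:2]).round(4),"yaw",np.degrees(np.arctan2(v[1],v[0])).round(1))
# box yaw from long right edge top face, top cam
c=[ray_z("top",q,.07)[:2] for q in ((313.8,168.7),(355.6,180.6),(340,238),(298,228))]
print(np.round(c,3),[np.linalg.norm(c[i]-c[i-1]).round(3) for i in range(4)])
s=get_state();print(s["time"],s["tcp_pos"],s["eef_rot"],ctrl.pinch_z,s["width"])
```

```text
top [0.5554 0.1803 0.108 ] [0.4918 0.1924 0.079 ] arm 0.0647 yaw -10.8
scene [0.5578 0.1835 0.108 ] [0.4969 0.1972 0.079 ] arm 0.0624 yaw -12.6
[[0.622 0.225]
 [0.58  0.092]
 [0.398 0.147]
 [0.433 0.28 ]] [np.float64(0.196), np.float64(0.139), np.float64(0.19), np.float64(0.137)]
0.4 [0.17980903 0.59850031 0.23115103] [-1.85432734e-05  1.45378774e-01  9.89376062e-01 -1.39306325e-04] -0.0187 0.08527093966354465
```

Both cameras agree: arm length is about 64 mm and the knob is at yaw -11.5°. The box yaw is about -16.5°, so the cover starts at about 0.09 rad. Next I'll approach and grasp.

```bash
cat >> h.py <<'E'
P=np.array([.493,.194])
def q(deg):
    f=np.radians(deg/2+90); return [0,np.cos(f),np.sin(f),0]
def at(deg,z,r=.065): 
    a=np.radians(deg); return [P[0]+r*np.cos(a),P[1]+r*np.sin(a),z]
E
python3 - <<'E'
from h import *
for d in (-11.5,30,73): print(ctrl.ik(at(d,.082),q(d)))
ctrl.movep(at(-11.5,.17),q(-11.5))
ctrl.movel(at(-11.5,.082))
s=get_state();print(s["time"],s["tcp_pos"],s["contact_force"])
ctrl.close_gripper(20)
s=get_state();print(s["time"],s["width"],s["gripper_force"],s["contact_force"])
im,_=vision.grab_frame("scene");cv2.imwrite("pics/g.png",cv2.resize(im[140:280,220:400],None,fx=4,fy=4))
E
```

```text
[-0.26516271  0.59979567 -0.14298436  1.79538812  0.11769173  0.75464277
  0.90071161]
[-0.2245282   0.62410062 -0.33156801  1.76979672  0.27041089  0.79251391
  1.40522721]
[-0.1627573   0.6293623  -0.54455777  1.82684005  0.43597777  0.80680879
  1.91504971]
3.1667 [0.55710685 0.18157088 0.08262819] [0.48043553 0.69061182 1.11020308]
3.8 0.014998833982322456 21.529322862625122 [-0.38424828 -0.68155819  3.10174641]
```

View pics/g.png

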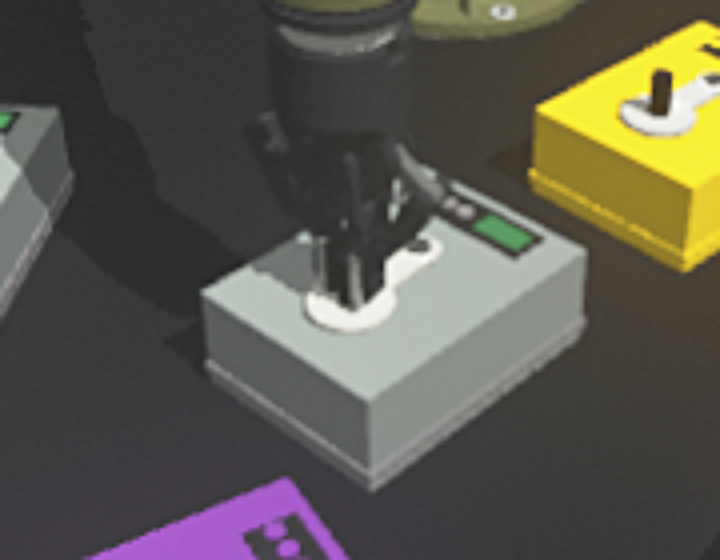

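The fingers have the knob (width 15 mm, crop (350,285)). Now I'll swing it along the arc.

Run:
```python
from h import *
z=get_state()["tcp_pos"][2]
for d in np.linspace(-11.5,72,8)[1:]:
    ctrl.movel(at(d,z),q(d),max_speed=.04)
    s=get_state();f=s["contact_force"]
    print(round(d),np.round(s["time"],2),np.round(f,1),round(s["width"],4))
    if np.linalg.norm(f)>30: print("STOP");break
else:
    ctrl.ungrasp(); ctrl.movel(at(72,.2)); 
    im,_=vision.grab_frame("scene");cv2.imwrite("pics/e.png",im)
    print(get_state()["time"],get_state()["contact_force"])
```

```text
0 4.34 [2.1 0.4 1.1] 0.0152
12 4.83 [ 4.3  1.1 -0.7] 0.0148
24 5.32 [ 5.   2.2 -1.7] 0.0151
36 5.82 [ 6.2  2.9 -2. ] 0.0152
48 6.31 [ 5.9  4.5 -1.7] 0.015
60 6.8 [ 5.2  5.1 -2.8] 0.0149
72 7.29 [ 3.7  5.3 -2.2] 0.0155
8.9583 [-0.16516924  0.70868117 -0.13688619]
```

View pics/e.png

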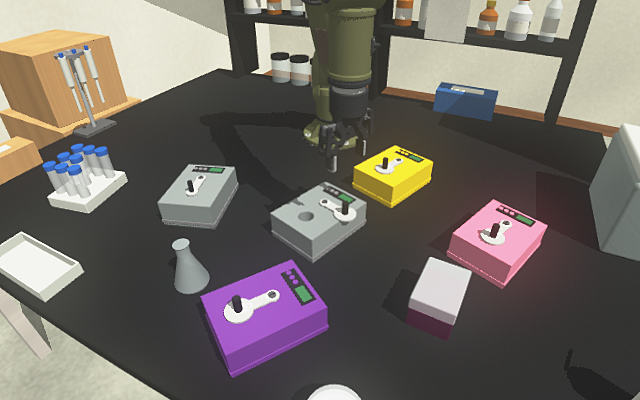

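The cover now stands a quarter turn open with its knob at (345,207). The port is clear at (305,216), the gripper is free, and the smaller cover at (192,187) hasn't moved.

```bash
python3 -c "
from h import *
print(ticket.close_job())"
```

```text
the job is handed in; nothing more can be done
None
```

I swung the larger cover about 1.5 rad (roughly a quarter turn) counter-clockwise so its port is open, let go of it, left the smaller cover shut, and handed the job in at about 9 s.

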